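Swap the mis-fed cover on the sealing turntable for a fresh one from the stack magazine

TASK

First lift the mis-fed cover, lying crooked across the nest of the freely turning turntable, and set it down flat in the red reject tray. Then draw the bottom cover by its projecting end fully out of the stack magazine, leaving the other three inside to settle down, put it down flat on the magazine's tongue or the table and let go; take it again by its middle and set it down flat in the turntable's nest, between the rails and the end stops. Set covers down rather than dropping them, and leave the other things on the table where they are.

Things in the scene. Friction and masses are not known exactly. Their poses are not given: they have to be found in the camera images.
- misfed: a black metal cover plate with an orange seal strip on top, 150 x 46 x 14 mm, about 0.24 kg; origin at the centre of its underside, x along its 150 mm length, z up; a yellow dot marks it. It starts lying level, skewed 0.4 to 0.75 rad, on top of the turntable's rails (underside about 77 mm above the table).
- cover0: a black metal cover plate with an orange seal strip on top, 150 x 46 x 14 mm, about 0.24 kg; origin at the centre of its underside, x along its 150 mm length, z up; the bottom one of the four in the magazine; its front end (its -x end) starts projecting 50 to 60 mm from the magazine's gate, underside 20 mm above the table.
- cover1: a black metal cover plate with an orange seal strip on top, 150 x 46 x 14 mm, about 0.24 kg; origin at the centre of its underside, x along its 150 mm length, z up; second from the bottom in the magazine. It drops onto the magazine's floor when the bottom one is drawn.
- cover2: a black metal cover plate with an orange seal strip on top, 150 x 46 x 14 mm, about 0.24 kg; origin at the centre of its underside, x along its 150 mm length, z up; third from the bottom in the magazine.
- cover3: a black metal cover plate with an orange seal strip on top, 150 x 46 x 14 mm, about 0.24 kg; origin at the centre of its underside, x along its 150 mm length, z up; the top one in the magazine.
- magazine: aluminium stack magazine, fixed, 74 mm wide, 78 mm high (82 at its back wall), mouth at -x: covers are drawn along -x. Origin on the table under the gate's inner face, mid-width; x points into it, along the covers. Inside 154 x 50 mm, floor 20 mm above the table; the three stacked covers have their centres at about x = 77 mm, 1 to 3 mm play.
- gate (a point): blue front gate of the magazine, 6 mm thick (x -6 to 0 mm in the magazine's frame); this point is mid-width at its lower edge on the inner face, 39 mm above the table. Only the bottom cover passes under it.
- tongue (a point): outer end, top face, of the magazine's aluminium tongue: 30 mm wide, 20 mm high, level with the magazine's floor, running from the gate to x = -175 mm in the magazine's frame. Narrower than a cover, so fingers pass on both sides of one lying on it.
- nest (a point): centre of the nest on the turntable, at the height where a cover's underside rests on two white rests (68 mm above the table); x along the nest's long way, z up; it turns with the platter. A cover lies along x, either way round, between two rails with inner faces 54 mm apart and two end stops with inner faces 160 mm apart.
- platter_top (a point): centre of the platter's top face, 60 mm above the table, 8 mm below nest. The platter, black over orange, 220 mm across, spins freely about the vertical here. Rails (round-topped) and end stops are aluminium, tops 17 mm above this face; each rail is in two pieces, 28 to 70 mm from the centre along x, leaving 56 mm in the middle for the fingers.
- tray: red open reject tray, fixed, 200 x 150 mm outside, walls 30 mm high and 5 mm thick, floor 5 mm thick; origin at the centre of its underside on the table, x along its 200 mm length.
- cartridge: bystander: blue sealant cartridge standing upright, 48 mm across, 150 mm high; origin at its foot.
- jar: bystander: white jar with black cap, 64 mm across, 75 mm high; origin at its foot.
- wrench: bystander: steel wrench lying flat, 130 mm long along its x.
- screwdriver: bystander: screwdriver lying down, 180 mm long along its x.
- seal: bystander: orange seal ring lying flat, 90 mm across, 10 mm high; origin at its centre.
- brush: bystander: brush lying down, 160 mm long along its x.
Mind the look-alikes: they are no part of the job. Leave any purple or turquoise look-alike of the cover3 alone.

How it is judged:
On the way, in this order (a step that is already met when the one before it is completed fails the run):
1. the mis-fed cover lies flat in the reject tray, released (x of misfed in the frame of tray between -0.085 and 0.085 m and y of misfed in the frame of tray between -0.065 and 0.065 m and z of misfed in the frame of tray between 0 and 0.014 m and angle between misfed's own z axis and vertical below 0.15 rad and contact force between the fingers and misfed below 0.1 N and linear speed of misfed below 0.03 m/s), for 0.1 s.
2. the bottom cover is fully out of the magazine, lying flat on the tongue or the table, released ((x of cover0 in the frame of magazine below -0.072 m or horizontal distance between cover0 and magazine above 0.18 m) and height (world z) of cover0 below 0.03 m and angle between cover0's own z axis and vertical below 0.12 rad and contact force between the fingers and cover0 below 0.1 N and linear speed of cover0 below 0.03 m/s), for 0.1 s.
3. the drawn cover lies in the nest, released (x of cover0 in the frame of nest between -0.009 and 0.009 m and y of cover0 in the frame of nest between -0.008 and 0.008 m and z of cover0 in the frame of nest between -0.003 and 0.004 m and angle between the x axis of cover0 and the x axis of nest, either way round below 0.1 rad and angle between cover0's own z axis and vertical below 0.06 rad and contact force between the fingers and cover0 below 0.1 N and linear speed of cover0 below 0.03 m/s), for 0.2 s.
At the end, for the whole second after the job is handed in: The drawn cover lies flat, at rest in the nest (9 mm along, 8 mm across, 0.1 rad, height 4 mm), the mis-fed one flat on the tray floor, and the other three level in the magazine, one step lower (about 10 mm lengthwise, 5 mm in height); all released (all of step 1 and all of step 3 and x of cover1 in the frame of magazine between 0.066 and 0.088 m and angle between each of cover1, cover2, cover3's own z axis and vertical below 0.1 rad and z of cover1 in the frame of magazine between 0.015 and 0.025 m and x of cover2 in the frame of magazine between 0.066 and 0.088 m and z of cover2 in the frame of magazine between 0.029 and 0.039 m and x of cover3 in the frame of magazine between 0.066 and 0.088 m and z of cover3 in the frame of magazine between 0.043 and 0.053 m and linear speed of each of cover1, cover2, cover3 below 0.03 m/s and angular speed of cover0 below 0.3 rad/s); the robot touches nothing.
It fails at once if one of the three upper covers is pulled 20 mm out of, or lifted out of, the magazine ((x of cover1 in the frame of magazine below 0.055 m or distance of cover1 from where it was at the start of the episode above 0.05 m) or (x of cover2 in the frame of magazine below 0.055 m or distance of cover2 from where it was at the start of the episode above 0.05 m) or (x of cover3 in the frame of magazine below 0.055 m or distance of cover3 from where it was at the start of the episode above 0.05 m)).
It fails at once if a cover is dropped (released and faster than 0.8 m/s, a fall of some 33 mm) ((contact force between the fingers and cover0 below 0.1 N and linear speed of cover0 above 0.8 m/s) or (contact force between the fingers and misfed below 0.1 N and linear speed of misfed above 0.8 m/s)).
It fails at once if a bystander is moved more than 40 mm (distance of any of cartridge, jar, wrench, screwdriver, seal, brush from where it was at the start of the episode above 0.04 m).
It also fails if it takes over 64 s, if anything falls off the work surface, if the arm or the gripper's body presses on something with over 40 N, if the wrist force passes 120 N, or if a joint passes its speed limit or range.

ROBOT

A 6-joint arm with a two-finger parallel gripper is mounted at the origin on the work surface. World frame = base frame: x ahead of the robot, y to its left, z up, the work surface at z = 0. Lengths are in m, angles in rad, forces in N, time in s.
With the tool pointing down it reaches from about 0.25 to 0.725 m from the base axis. Payload 4 kg.
Tool frame: the origin (TCP) lies midway between the tips of the shut fingers; the grasp point (between the pads) lies bot.tcp_to_grasp behind it (bot.tcp_to_grasp is the distance from the TCP to the grasp point, in m); z points along the fingers, y is the line along which they close (so a half turn about z gives the same grasp; the last joint's range is limited). The gripper opens to 85 mm and grips with 20 to 120 N. Pads are 22 mm wide; open, the fingers measure 114 mm over their backs; the gripper's body (76 mm by 85 mm) begins 54 mm behind the grasp point. The pads swing forward as they close: fully open they stand 13 mm farther back than shut.
Start: joints at [0, 0.241, 0.005, 1.335, 0, 1.571], TCP at [0.5, -0, 0.231] pointing down, gripper open.
Joint ranges: [-2.72, 2.72], [-1.05, 1.87], [-1.09, 1.28], [-1.99, 2.15], [-1.42, 1.44], [-3.14, 3.14]. Speed limits (rad/s): [2.79, 2.79, 3.14, 3.14, 3.14, 3.14].

INTERFACE

Orientations are given as a unit quaternion [x, y, z, w].
In Python, from workcell import readout, camera, bot gives the robot as it stands. The module is installed in compiled form; this text tells all that it offers.
- The arm moves only by the tool jog_arm, never from a script. Its argument "motion" is a list of rows, each an object of numbers: "x", "y", "z": the shift along the tool's x, y, z in mm; "spin": the turn about the tool's z in degrees; "fingers": the closure, from -1 (fully open) to 1 (shut). A call has 1 to 8 rows; each row is the pose to reach, as a shift and turn from the pose commanded when the call began, along the tool's axes at that moment; what a row does not reach only later rows make up. A row lasts 1/8 s, in which the tool goes at most 62.5 mm and 10.7 degrees, less where a joint would pass 70% of its speed; a pose out of reach is approached as far as the arm can. A call with a gripper value outside its range is refused whole. The fingers move at their own pace and stop on an object; the grip force is fixed at half the most. Time passes only in rows, so rows that repeat a pose let the fingers close. It gives the time, the measured TCP pose, the force, the opening and the grip force at its end, in the units of the state.
- readout.get_obs(): the state, without advancing time (a new reading comes with each control period).
- camera(name): name is "scene" or "side" or "wrist"; returns a dict with "pixels" (384x512x3 uint8, red, green, blue), "K" (3x3 intrinsics, pixels), "rvec" (rotation vector, rad) and "tvec" (3), from world to camera coordinates, as OpenCV has them. Camera axes: x right, y down, z forward; pixel columns grow to the right and rows downward; lengths in m; the calibration is good to about 2 mm. The wrist camera is an equidistant fisheye: a pixel r from the principal point sees the ray r / f radians off the axis. A picture is of the moment at which its call begins. There is no depth.
- bot.job_done(): hands the job in; it is judged then, once.
The state is a dict: "clock": time; "joint_pos": joint angles; "joint_vel": joint speeds; "tau": joint torques, N m; "eef_pos": TCP position; "tool_rot": TCP orientation; "ft_force": force on the tool from outside, world axes, zero at the start; "ft_torque": the same for the moment, N m; "grip_width": finger opening in m; "grasp_force": force on a finger pad.
Only numpy, scipy, OpenCV 4.12 (cv2) and the standard library are available. Lean on these libraries where they do the work, as an engineer would, in place of code of your own. Each camera call takes 0.05 s, during which the arm holds its last target. There are 200 camera calls.

## Working session

There is one attempt and no reset: what is moved stays moved. The work goes in short steps, Python scripts to look and compute and a tool call to move; the robot and the scene stay as the last step left them, time stands still between calls to the robot, and variables do not carry over. Pictures are saved under pics/ and viewed, at most 14 in all, crops included, and the job is handed in when it is done.

Besides the shell and the picture viewer there is one more tool, called after "Call:" by a JSON object that holds its "name" and its "arguments". jog_arm: Moves the arm, as the interface text tells. Its arguments: {"type":"object","properties":{"motion":{"type":"array"}},"required":["motion"]}

```bash
mkdir -p pics; cat > h.py <<'E'
import numpy as np, cv2
from scipy.spatial.transform import Rotation as R
from workcell import readout, camera, bot
def grab(n,f=None):
    c=camera(n)
    if f: cv2.imwrite('pics/'+f,c['pixels'][:,:,::-1])
    return c
def cast(c,u,v,z,fish=False):
    K=c['K'];M=R.from_rotvec(np.ravel(c['rvec'])).as_matrix();t=np.ravel(c['tvec'])
    x=(u-K[0,2])/K[0,0];y=(v-K[1,2])/K[1,1]
    if fish:
        r=np.hypot(x,y); d=np.array([x/r*np.sin(r),y/r*np.sin(r),np.cos(r)]) if r>1e-9 else np.array([0,0,1.])
    else: d=np.array([x,y,1])
    o=-M.T@t; d=M.T@d
    return o+d*(z-o[2])/d[2]
def proj(c,P,fish=False):
    K=c['K'];M=R.from_rotvec(np.ravel(c['rvec'])).as_matrix();p=M@np.asarray(P)+np.ravel(c['tvec'])
    if fish:
        th=np.arctan2(np.hypot(p[0],p[1]),p[2]);s=th/np.hypot(p[0],p[1]);return K[0,0]*p[0]*s+K[0,2],K[1,1]*p[1]*s+K[1,2]
    return K[0,0]*p[0]/p[2]+K[0,2],K[1,1]*p[1]/p[2]+K[1,2]
E
python3 - <<'E'
from h import *
import pickle
cs={}
for n in ['scene','side','wrist']: 
    cs[n]=grab(n,n+'0.png'); c=cs[n]; M=R.from_rotvec(np.ravel(c['rvec'])).as_matrix(); print(n,-M.T@np.ravel(c['tvec']),M[2],c['K'][0,0],c['K'][0,2],c['K'][1,2])
pickle.dump(cs,open('c0.pkl','wb'))
im=cv2.resize(np.vstack([cv2.resize(np.hstack([cs['scene']['pixels'],cs['side']['pixels']]),None,fx=1,fy=1)]),None,fx=.78,fy=.78)
o=readout.get_obs();print(o['eef_pos'],o['tool_rot'],o['grip_width'],bot.tcp_to_grasp)
E
```

```text
scene [ 0.94730734 -0.8022441   0.95624792] [-0.34171324  0.59799006 -0.72501031] 352.57425380826714 255.4465670558823 188.66785533624736
side [-0.21487111  0.90284548  0.96183368] [ 0.48054996 -0.65104145 -0.5875515 ] 443.46149736707895 257.60975165889135 188.30490118093456
wrist [0.5000892  0.07976521 0.37208841] [-0.00235116 -0.30983573 -0.9507872 ] 297.3186396354542 251.4442688832949 189.62963922389036
[ 4.99502882e-01 -5.73626304e-06  2.30623084e-01] [ 7.07109019e-01  7.07104064e-01 -5.84568196e-04 -5.79909733e-04] 0.08509516825646835 0.0187
```

View pics/scene0.png

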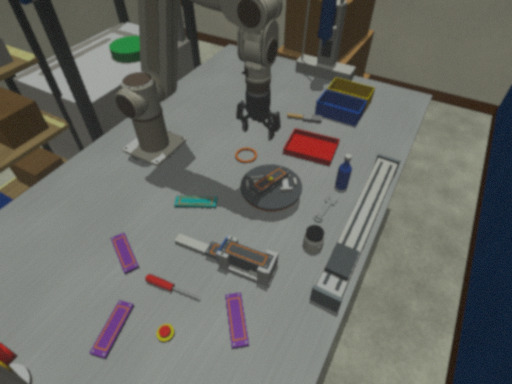

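View pics/side0.png

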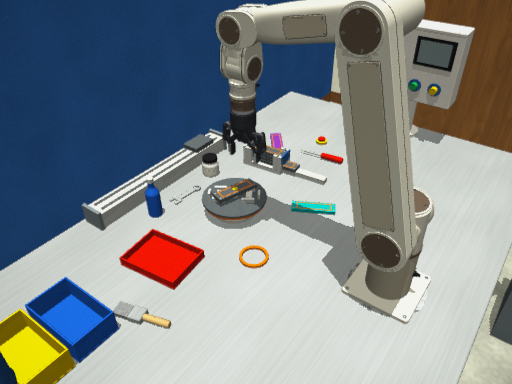

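View pics/wrist0.png

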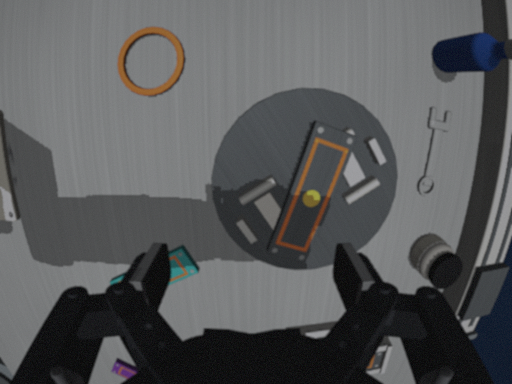

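The side view shows misfed on the platter at (235,190), the magazine at (265,155) with its tongue end at (325,180), the tray at (162,258). In the wrist view misfed has its yellow dot at (312,198).
Things that could be taken for the covers, by scene pixel: purple plates (124,252), (112,328), (237,320); turquoise plate (196,201); misfed (268,180, black/orange with yellow dot); magazine stack (245,255). I choose the yellow-dotted one, then the plate projecting from the magazine. I'll check both in a crop.

```bash
cat > a.py <<'E'
from h import *
import pickle
cs=pickle.load(open('c0.pkl','rb'))
w=cs['wrist'];s=cs['side'];sc=cs['scene']
def crop(c,x,y,W,H): return cv2.resize(c['pixels'][y:y+H,x:x+W,::-1],(400,300),interpolation=cv2.INTER_CUBIC)
m=np.vstack([np.hstack([crop(w,205,80,200,150+50),crop(s,230,135,120,90)]),np.hstack([crop(sc,170,220,120,90),crop(s,110,220,108,81)])])
cv2.imwrite('pics/m.png',m)
# misfed by orange in wrist
hsv=cv2.cvtColor(w['pixels'],cv2.COLOR_RGB2HSV)
o=cv2.inRange(hsv,(5,120,60),(20,255,255)); o[:100]=0;o[270:]=0;o[:,:205]=0;o[:,400:]=0
yx=np.argwhere(o>0);P=np.array([cast(w,x,y,.091,True)[:2] for y,x in yx]);r=cv2.minAreaRect((P*1000).astype(np.float32));print('misfed strip',r)
ye=cv2.inRange(hsv,(23,120,100),(35,255,255));yx=np.argwhere(ye>0);mm=yx.mean(0);print('dot',mm,len(yx),cast(w,mm[1],mm[0],.091,True))
# tray in side (rim) and floor
for n in ['side','scene']:
    c=cs[n];h=cv2.cvtColor(c['pixels'],cv2.COLOR_RGB2HSV)
    k=cv2.inRange(h,(0,150,60),(5,255,255))|cv2.inRange(h,(174,150,60),(180,255,255))
    ct=max(cv2.findContours(k,cv2.RETR_EXTERNAL,cv2.CHAIN_APPROX_NONE)[0],key=cv2.contourArea)
    hu=cv2.approxPolyDP(cv2.convexHull(ct),4,True)[:,0];print(n,[(tuple(p),cast(c,p[0],p[1],.03)[:2].round(3),cast(c,p[0],p[1],0)[:2].round(3)) for p in hu])
E
python3 a.py
```

```text
misfed strip ((559.9005126953125, -20.885730743408203), (119.85521697998047, 36.40993118286133), 72.15174865722656)
dot [197.42076503 311.34972678] 183 [ 0.56028576 -0.02017604  0.091     ]
side [((np.int32(152), np.int32(229)), array([0.69 , 0.244]), array([0.719, 0.223])), ((np.int32(203), np.int32(251)), array([0.492, 0.224]), array([0.514, 0.202])), ((np.int32(174), np.int32(288)), array([0.459, 0.378]), array([0.481, 0.361])), ((np.int32(121), np.int32(263)), array([0.652, 0.401]), array([0.68 , 0.385])), ((np.int32(120), np.int32(257)), array([0.674, 0.386]), array([0.702, 0.37 ]))]
scene [((np.int32(285), np.int32(147)), array([0.501, 0.225]), array([0.486, 0.258])), ((np.int32(297), np.int32(132)), array([0.502, 0.339]), array([0.487, 0.376])), ((np.int32(337), np.int32(141)), array([0.672, 0.364]), array([0.663, 0.402])), ((np.int32(329), np.int32(161)), array([0.688, 0.232]), array([0.68 , 0.265]))]
```

View pics/m.png

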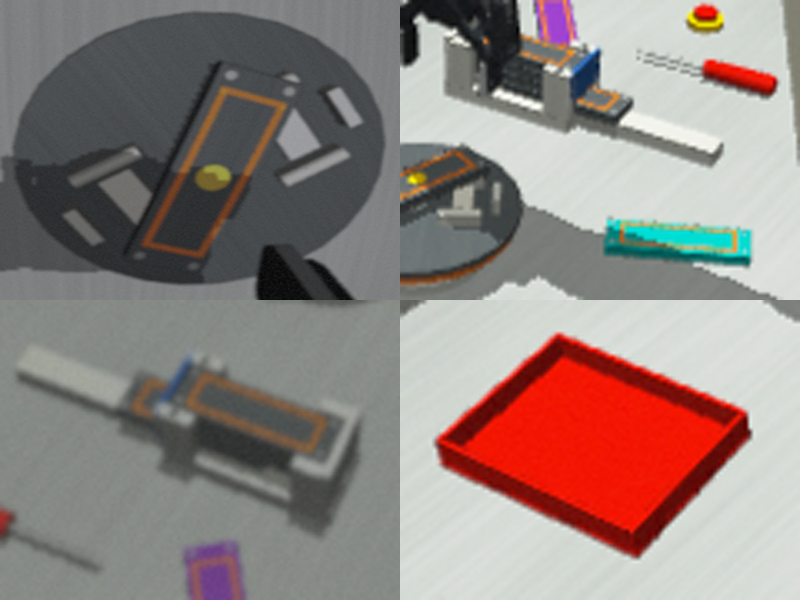

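The crop shows the yellow-dotted misfed cover lying skewed on the rails, and the magazine with its cover projecting under the blue gate. Both choices stand. The misfed cover is at (0.560, -0.021), yaw 72°, and the strip size is plausible. The tray is at (0.583, 0.305), yaw 6°.

Call:
{"name": "jog_arm", "arguments": {"motion": [{"x": -15, "y": 40, "z": 0, "spin": 9, "fingers": -1}, {"x": -21, "y": 60.5, "z": 40, "spin": 17.9, "fingers": -1}, {"x": -21, "y": 60.5, "z": 90, "spin": 17.9, "fingers": -1}, {"x": -21, "y": 60.5, "z": 130, "spin": 17.9, "fingers": -1}, {"x": -21, "y": 60.5, "z": 148, "spin": 17.9, "fingers": -1}, {"x": -21, "y": 60.5, "z": 153.5, "spin": 17.9, "fingers": -1}, {"x": -21, "y": 60.5, "z": 153.5, "spin": 17.9, "fingers": -1}]}}

```text
clock: 1.02
eef_pos: [0.5606, -0.021, 0.0779]
tool_rot: [0.809, 0.588, -0.0, -0.0]
ft_force: [0.8, 0.5, 0.0]
grip_width: 0.0856
grasp_force: 0.0
```

Call:
{"name": "jog_arm", "arguments": {"motion": [{"fingers": 0}, {"fingers": 0.3}, {"fingers": 1}, {"fingers": 1}, {"fingers": 1}, {"fingers": 1}]}}

```text
validation failed for argument at $.mo...
```

Call:
{"name": "jog_arm", "arguments": {"motion": [{"x": 0, "y": 0, "z": 0, "spin": 0, "fingers": 0}, {"x": 0, "y": 0, "z": 0, "spin": 0, "fingers": 0.3}, {"x": 0, "y": 0, "z": 0, "spin": 0, "fingers": 1}, {"x": 0, "y": 0, "z": 0, "spin": 0, "fingers": 1}, {"x": 0, "y": 0, "z": 0, "spin": 0, "fingers": 1}, {"x": 0, "y": 0, "z": 0, "spin": 0, "fingers": 1}]}}

```text
clock: 1.78
eef_pos: [0.5614, -0.021, 0.0792]
tool_rot: [0.809, 0.588, 0.001, 0.001]
ft_force: [-0.5, -0.6, 6.6]
grip_width: 0.0442
grasp_force: 61.6
```

Call:
{"name": "jog_arm", "arguments": {"motion": [{"x": 0, "y": 0, "z": -10, "spin": 0, "fingers": 1}, {"x": 0, "y": 0, "z": -35, "spin": 0, "fingers": 1}, {"x": 0, "y": 0, "z": -70, "spin": 0, "fingers": 1}, {"x": 0, "y": 0, "z": -100, "spin": 0, "fingers": 1}, {"x": 0, "y": 0, "z": -100, "spin": 0, "fingers": 1}]}}

```text
clock: 2.4
eef_pos: [0.5622, -0.0211, 0.1804]
tool_rot: [0.808, 0.588, 0.002, 0.002]
ft_force: [0.3, 0.2, -1.6]
grip_width: 0.0445
grasp_force: 61.6
```

```bash
python3 - <<'E'
from h import *
import pickle
o=readout.get_obs();print(o['eef_pos'],o['tool_rot'],o['joint_pos'],o['ft_force'],o['ft_torque'])
c=grab('wrist','w1.png');s=grab('side');pickle.dump((c,s),open('c1.pkl','wb'))
# tool->world displacement helper
m=np.hstack([c['pixels'][:,:,::-1],cv2.resize(s['pixels'][100:244,220:364,::-1],(384,384),interpolation=cv2.INTER_CUBIC)])
cv2.imwrite('pics/m1.png',cv2.resize(m,None,fx=.89,fy=.89))
E
```

```text
[ 0.56217378 -0.02105144  0.18042702] [0.80849532 0.58849649 0.0021072  0.00165929] [-3.74278421e-02  3.85358043e-01  7.34362319e-02  1.25351036e+00
 -2.17136936e-06  1.84576367e+00] [ 0.26470133  0.2417517  -1.6383939 ] [-0.01394088  0.01216956  0.00677612]
```

View pics/m1.png

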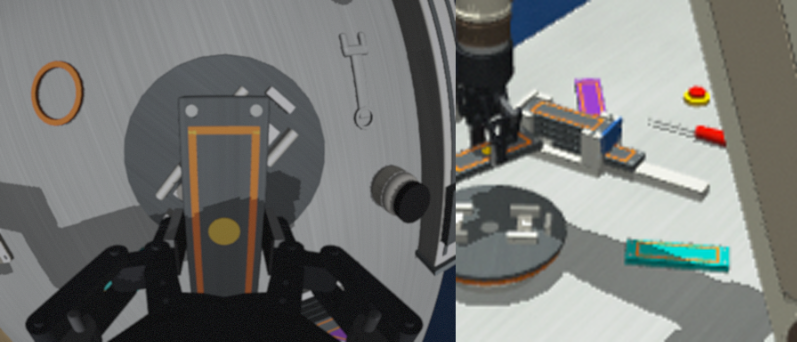

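The wrist view shows misfed held centred and square (dot at (224,232)), and the platter free. Next it goes to the tray.

Call:
{"name": "jog_arm", "arguments": {"motion": [{"x": 30, "y": -8, "z": 0, "spin": -10, "fingers": 1}, {"x": 70, "y": -18, "z": 0, "spin": -20, "fingers": 1}, {"x": 110, "y": -28, "z": 0, "spin": -30, "fingers": 1}, {"x": 150, "y": -38, "z": 0, "spin": -40, "fingers": 1}, {"x": 190, "y": -48, "z": 0, "spin": -50, "fingers": 1}, {"x": 230, "y": -58, "z": 0, "spin": -60, "fingers": 1}, {"x": 275, "y": -70, "z": 0, "spin": -70, "fingers": 1}, {"x": 317, "y": -80, "z": 0, "spin": -80, "fingers": 1}]}}

```text
clock: 3.5
eef_pos: [0.5805, 0.3062, 0.1749]
tool_rot: [0.238, 0.971, -0.002, -0.002]
ft_force: [0.6, 0.4, -1.2]
grip_width: 0.0444
grasp_force: 61.5
```

Call:
{"name": "jog_arm", "arguments": {"motion": [{"x": 0, "y": 0, "z": 0, "spin": -10, "fingers": 1}, {"x": 0, "y": 0, "z": 0, "spin": -20, "fingers": 1}, {"x": 0, "y": 0, "z": 0, "spin": -30, "fingers": 1}, {"x": 0, "y": 0, "z": 20, "spin": -34, "fingers": 1}, {"x": 0, "y": 0, "z": 40, "spin": -34, "fingers": 1}, {"x": 0, "y": 0, "z": 40, "spin": -34, "fingers": 1}, {"x": 0, "y": 0, "z": 40, "spin": -34, "fingers": 1}]}}

```text
clock: 4.38
eef_pos: [0.5815, 0.305, 0.1371]
tool_rot: [-0.053, 0.999, -0.0, -0.001]
ft_force: [0.3, -0.1, -1.0]
grip_width: 0.0443
grasp_force: 61.7
```

```bash
python3 - <<'E'
from h import *
import pickle
o=readout.get_obs();print(o['eef_pos'],o['tool_rot'],o['joint_pos'])
c=grab('wrist');s=grab('side');sc=grab('scene');pickle.dump((c,s,sc),open('c2.pkl','wb'))
m=np.hstack([c['pixels'][:,:,::-1],cv2.resize(s['pixels'][200:344,80:224,::-1],(384,384),interpolation=cv2.INTER_CUBIC)])
cv2.imwrite('pics/m2.png',cv2.resize(m,None,fx=.89,fy=.89))
E
```

```text
[0.58148563 0.30503948 0.13711214] [-5.31481225e-02  9.98586330e-01 -3.13828362e-04 -7.21673918e-04] [4.83108390e-01 6.03778851e-01 3.12413230e-01 1.28100431e+00
 3.10691232e-05 3.76761981e-01]
```

View pics/m2.png

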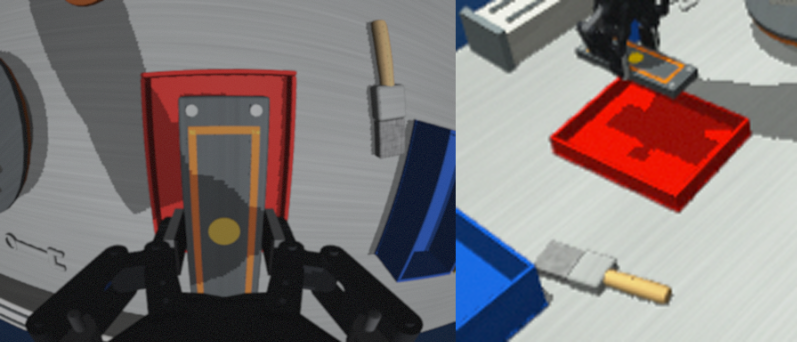

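Centred over the tray and square; lowering.

Call:
{"name": "jog_arm", "arguments": {"motion": [{"x": 0, "y": 0, "z": 40, "spin": 0, "fingers": 1}, {"x": 0, "y": 0, "z": 80, "spin": 0, "fingers": 1}, {"x": 0, "y": 0, "z": 110, "spin": 0, "fingers": 1}, {"x": 0, "y": 0, "z": 122, "spin": 0, "fingers": 1}, {"x": 0, "y": 0, "z": 127, "spin": 0, "fingers": 1}, {"x": 0, "y": 0, "z": 127, "spin": 0, "fingers": 1}]}}

```text
clock: 5.28
eef_pos: [0.5827, 0.3057, 0.012]
tool_rot: [-0.053, 0.999, 0.0, 0.001]
ft_force: [-0.0, 0.7, -1.5]
grip_width: 0.044
grasp_force: 61.7
```

Call:
{"name": "jog_arm", "arguments": {"motion": [{"x": 0, "y": 0, "z": 2.5, "spin": 0, "fingers": 1}, {"x": 0, "y": 0, "z": 4.5, "spin": 0, "fingers": 1}, {"x": 0, "y": 0, "z": 4.5, "spin": 0, "fingers": 1}]}}

```text
clock: 5.65
eef_pos: [0.5825, 0.3056, 0.0074]
tool_rot: [-0.053, 0.999, 0.0, 0.001]
ft_force: [0.4, -0.5, 3.6]
grip_width: 0.0443
grasp_force: 62.1
```

Call:
{"name": "jog_arm", "arguments": {"motion": [{"x": 0, "y": 0, "z": 0, "spin": 0, "fingers": 0.2}, {"x": 0, "y": 0, "z": 0, "spin": 0, "fingers": 0}, {"x": 0, "y": 0, "z": 0, "spin": 0, "fingers": -0.7}, {"x": 0, "y": 0, "z": 0, "spin": 0, "fingers": -0.7}, {"x": 0, "y": 0, "z": -40, "spin": 0, "fingers": -0.7}, {"x": 0, "y": 0, "z": -90, "spin": 0, "fingers": -0.7}, {"x": 0, "y": 0, "z": -140, "spin": 0, "fingers": -1}, {"x": 0, "y": 0, "z": -150, "spin": 0, "fingers": -1}]}}

```text
clock: 6.65
eef_pos: [0.584, 0.3064, 0.161]
tool_rot: [-0.053, 0.999, 0.002, 0.004]
ft_force: [0.0, -0.0, 0.3]
grip_width: 0.0856
grasp_force: 0.0
```

```bash
cat > b.py <<'E'
from h import *
import pickle
o=readout.get_obs();print(o['eef_pos'],o['tool_rot'],o['joint_pos'])
w=grab('wrist');s=grab('side');sc=grab('scene');pickle.dump((w,s,sc),open('c3.pkl','wb'))
hsv=cv2.cvtColor(w['pixels'],cv2.COLOR_RGB2HSV)
ye=cv2.inRange(hsv,(23,120,80),(35,255,255));yx=np.argwhere(ye>0);m=yx.mean(0);print('dot',m,len(yx),cast(w,m[1],m[0],.019,True))
def crop(c,x,y,W,H): return cv2.resize(c['pixels'][y:y+H,x:x+W,::-1],(400,300),interpolation=cv2.INTER_CUBIC)
m=np.vstack([np.hstack([crop(w,0,0,512,384),crop(s,230,135,120,90)]),np.hstack([crop(sc,170,220,120,90),crop(s,110,220,108,81)])])
cv2.imwrite('pics/m3.png',m)
E
python3 b.py
```

```text
[0.58396708 0.3063939  0.16099849] [-0.05322462  0.99857449  0.00166005  0.00365774] [ 4.83207942e-01  5.89052424e-01  3.49807704e-01  1.32351801e+00
 -3.14024822e-05  3.76707385e-01]
dot [210.49838188 333.51779935] 309 [0.61227262 0.39732006 0.019     ]
```

View pics/m3.png

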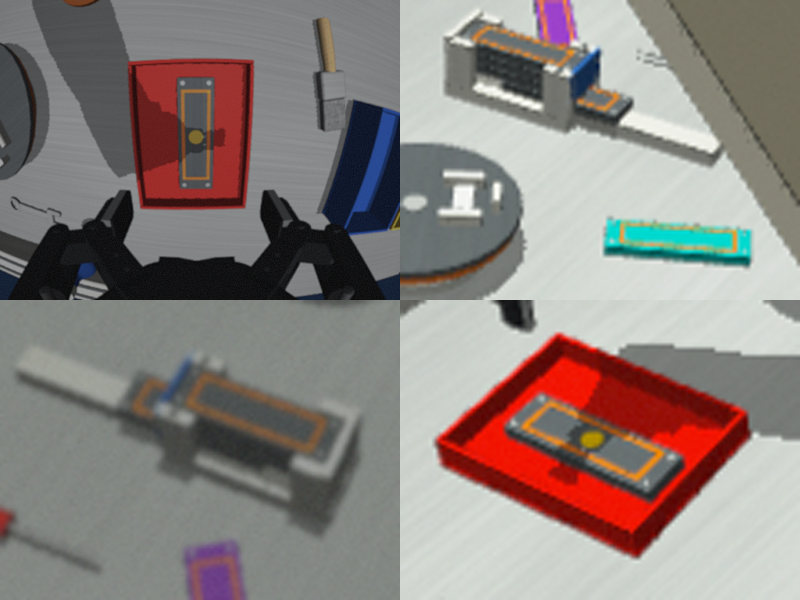

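Misfed lies flat in the tray, centred and released (bottom-right crop). The magazine is now clear in both fixed views, so I measure it by the top cover's orange strip, the tongue and the projecting strip.

```bash
cat > d.py <<'E'
from h import *
import pickle
w,s,sc=pickle.load(open('c3.pkl','rb'))
for n,c,box in [('side',s,(260,135,305,175)),('scene',sc,(200,225,290,285))]:
    h=cv2.cvtColor(c['pixels'],cv2.COLOR_RGB2HSV);k=cv2.inRange(h,(5,90,60),(22,255,255))
    z=np.zeros_like(k);x0,y0,x1,y1=box;z[y0:y1,x0:x1]=k[y0:y1,x0:x1]
    nl,lab,st,ce=cv2.connectedComponentsWithStats(z)
    for i in range(1,nl):
        if st[i,4]<8: continue
        yx=np.argwhere(lab==i)
        for zz in (.076,.034):
            P=np.array([cast(c,x,y,zz)[:2]*1000 for y,x in yx],np.float32);print(n,zz,st[i],[np.round(a,1) for a in cv2.minAreaRect(P)])
# tongue: bright pixels
c=s
def bright(c,box,thr):
    g=cv2.cvtColor(c['pixels'],cv2.COLOR_RGB2HSV)
    x0,y0,x1,y1=box
    print(g[y0:y1:3,x0:x1:4,2])
bright(s,(290,150,335,190),0)
E
python3 d.py
```

```text
side 0.076 [266 145  10   4  12] [array([ 632.6, -330.5]), array([41.6,  6.7]), np.float64(6.1)]
side 0.034 [266 145  10   4  12] [array([ 672.8, -389. ]), array([43.6,  7. ]), np.float64(6.1)]
side 0.076 [260 148  22   7  34] [array([ 618.6, -317.8]), array([78. , 44.1]), np.float64(6.7)]
side 0.034 [260 148  22   7  34] [array([ 658.1, -375.7]), array([81.6, 46.2]), np.float64(6.7)]
side 0.076 [283 162  13   6  26] [array([ 504., -268.]), array([34.6, 37.1]), np.float64(4.6)]
side 0.034 [283 162  13   6  26] [array([ 538.1, -323.5]), array([36.3, 38.8]), np.float64(4.6)]
scene 0.076 [226 242  42  24 189] [array([ 636.9, -317.2]), array([122.2,  39. ]), np.float64(4.7)]
scene 0.034 [226 242  42  24 189] [array([ 622.1, -294. ]), array([128.1,  40.8]), np.float64(4.7)]
scene 0.076 [210 244   9  11  35] [array([ 544.4, -350.3]), array([16.4, 36.3]), np.float64(12.8)]
scene 0.034 [210 244   9  11  35] [array([ 525.2, -328.7]), array([17.2, 38. ]), np.float64(12.8)]
[[171 214 213 191 202 135 134 117 113 113 115 113]
 [206 211 212 212 190 138 136 134  76 114 112 113]
 [202 215 214 209 212 213 135 134 134 113 113 114]
 [209 216 210 214 212 209 136 135 133  72 115 114]
 [186 174 210 213 211 211 212 135 134 135 114 114]
 [114 182 118 211 212 215 212 139 134 135  95 114]
 [110 154 141 214 214 212 211 211 133 134 122 114]
 [ 73  54 241 240 241 222 208 212 145 134 134 101]
 [107  98 104 139 238 240 240 236 216 135 136 132]
 [215 213 159 122 115 117 231 240 238 144 133 120]
 [215 214 215 209 213 134 117 103 195 126 134 135]
 [215 215 211 217 212 213 214 148 114 216 139 134]
 [215 214 218 213 215 215 215 214 214 215 217 134]
 [219 218 216 215 216 216 217 215 215 217 217 136]]
```

Call:
{"name": "jog_arm", "arguments": {"motion": [{"x": 10, "y": -50, "z": -25, "spin": 0, "fingers": -1}, {"x": 22, "y": -105, "z": -50, "spin": 0, "fingers": -1}, {"x": 35, "y": -160, "z": -50, "spin": 0, "fingers": -1}, {"x": 50, "y": -215, "z": -50, "spin": 0, "fingers": -1}, {"x": 65, "y": -270, "z": -50, "spin": 0, "fingers": -1}, {"x": 80, "y": -325, "z": -50, "spin": 0, "fingers": -1}, {"x": 95, "y": -380, "z": -50, "spin": 0, "fingers": -1}, {"x": 108, "y": -435, "z": -50, "spin": 0, "fingers": -1}]}}

```text
clock: 7.8
eef_pos: [0.5187, -0.1401, 0.2036]
tool_rot: [-0.053, 0.999, 0.001, -0.002]
ft_force: [0.9, -0.7, 0.4]
grip_width: 0.0852
grasp_force: 0.0
```

Call:
{"name": "jog_arm", "arguments": {"motion": [{"x": 13, "y": -55, "z": 0, "spin": 0, "fingers": -1}, {"x": 26, "y": -110, "z": 0, "spin": 0, "fingers": -1}, {"x": 36, "y": -160, "z": 0, "spin": 0, "fingers": -1}, {"x": 43, "y": -188, "z": 0, "spin": 0, "fingers": -1}, {"x": 43, "y": -188, "z": 0, "spin": 0, "fingers": -1}, {"x": 43, "y": -188, "z": 0, "spin": 0, "fingers": -1}]}}

```text
clock: 8.55
eef_pos: [0.4971, -0.3293, 0.2043]
tool_rot: [-0.053, 0.999, 0.001, -0.002]
ft_force: [0.5, -0.4, 0.6]
grip_width: 0.0852
grasp_force: 0.0
```

```bash
cat > e.py <<'E'
from h import *
import pickle
o=readout.get_obs();print(o['eef_pos'],o['tool_rot'],o['joint_pos'])
w=grab('wrist');pickle.dump(w,open('c4.pkl','wb'))
cv2.imwrite('pics/w4.png',cv2.resize(w['pixels'][:,:,::-1],(800,600),interpolation=cv2.INTER_CUBIC))
h=cv2.cvtColor(w['pixels'],cv2.COLOR_RGB2HSV);k=cv2.inRange(h,(5,120,50),(22,255,255))
nl,lab,st,ce=cv2.connectedComponentsWithStats(k)
for i in range(1,nl):
    if st[i,4]<40: continue
    yx=np.argwhere(lab==i)
    for zz in (.076,.034):
        P=np.array([cast(w,x,y,zz,True)[:2]*1000 for y,x in yx],np.float32);print(zz,st[i],[np.round(a,1) for a in cv2.minAreaRect(P)])
E
python3 e.py
```

```text
[ 0.4970621  -0.32925382  0.20426825] [-0.05323684  0.99857983  0.00137988 -0.00150394] [-5.85258257e-01  4.48373273e-01  2.32368856e-01  1.35885201e+00
  4.23309792e-04 -6.91783382e-01]
0.076 [117   0  33  18  98] [array([ 333.6, -458.8]), array([27.7, 20.9]), np.float64(60.7)]
0.034 [117   0  33  18  98] [array([ 320.3, -477.6]), array([32. , 24.2]), np.float64(60.7)]
0.076 [362   9  54  99 377] [array([ 358.9, -209.6]), array([96.2, 28.6]), np.float64(27.8)]
0.034 [362   9  54  99 377] [array([ 349.6, -189.6]), array([111.2,  33.1]), np.float64(27.8)]
0.076 [  0  67  51  46 206] [array([ 416.9, -593.7]), array([28.1, 86.3]), np.float64(14.4)]
0.034 [  0  67  51  46 206] [array([ 416.6, -633.5]), array([32.5, 99.8]), np.float64(14.4)]
0.076 [233 190  33  33 308] [array([ 522.6, -328.2]), array([33.5, 31. ]), np.float64(6.0)]
0.034 [233 190  33  33 308] [array([ 538.8, -326.7]), array([38.7, 35.8]), np.float64(6.0)]
0.076 [232 256  35  77 644] [array([ 634.5, -317.2]), array([113.,  36.]), np.float64(5.5)]
0.034 [232 256  35  77 644] [array([ 668.1, -314. ]), array([130.6,  41.6]), np.float64(5.5)]
```

View pics/w4.png

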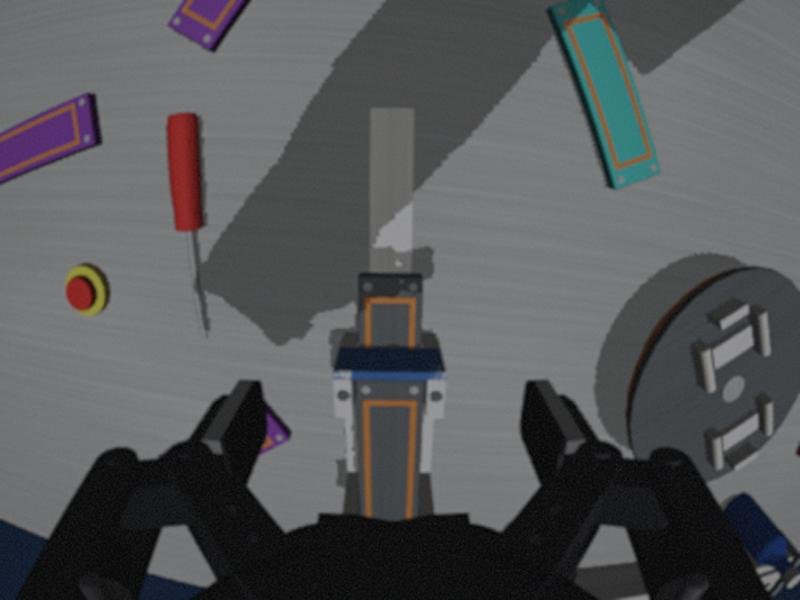

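The picture shows the tongue (391,108–270), the projecting cover end (390,275), the gate (390,360) and cover3's strip, all collinear. Axis yaw is 5.7°, and the front end is at x≈0.505 (55 mm out of the gate, plausible). I grip 22 mm from the end.

Call:
{"name": "jog_arm", "arguments": {"motion": [{"x": -15, "y": -2, "z": 50, "spin": 0.4, "fingers": -1}, {"x": -30, "y": -2, "z": 100, "spin": 0.4, "fingers": -1}, {"x": -30, "y": -2, "z": 145, "spin": 0.4, "fingers": -1}, {"x": -30, "y": -2, "z": 172, "spin": 0.4, "fingers": -1}, {"x": -30, "y": -2, "z": 182, "spin": 0.4, "fingers": -1}, {"x": -30, "y": -2, "z": 184, "spin": 0.4, "fingers": -1}, {"x": -30, "y": -2, "z": 184, "spin": 0.4, "fingers": -1}]}}

```text
clock: 9.48
eef_pos: [0.529, -0.3294, 0.0238]
tool_rot: [-0.05, 0.999, -0.001, 0.001]
ft_force: [-0.1, 0.2, -0.3]
grip_width: 0.0856
grasp_force: 0.0
```

Call:
{"name": "jog_arm", "arguments": {"motion": [{"x": 0, "y": 0, "z": 0, "spin": 0, "fingers": 0}, {"x": 0, "y": 0, "z": 0, "spin": 0, "fingers": 0.3}, {"x": 0, "y": 0, "z": 0, "spin": 0, "fingers": 1}, {"x": 0, "y": 0, "z": 0, "spin": 0, "fingers": 1}, {"x": 0, "y": 0, "z": 0, "spin": 0, "fingers": 1}, {"x": 0, "y": 0, "z": 0, "spin": 0, "fingers": 1}]}}

```text
clock: 10.22
eef_pos: [0.5284, -0.3293, 0.0236]
tool_rot: [-0.05, 0.999, -0.0, 0.001]
ft_force: [-0.7, 0.9, 6.8]
grip_width: 0.0442
grasp_force: 62.0
```

Call:
{"name": "jog_arm", "arguments": {"motion": [{"x": 8, "y": 0, "z": 0, "spin": 0, "fingers": 1}, {"x": 20, "y": 0, "z": 0, "spin": 0, "fingers": 1}, {"x": 34, "y": 0, "z": 0, "spin": 0, "fingers": 1}, {"x": 48, "y": 0, "z": 0, "spin": 0, "fingers": 1}, {"x": 60, "y": 0, "z": 0, "spin": 0, "fingers": 1}, {"x": 60, "y": 0, "z": 0, "spin": 0, "fingers": 1}]}}

```text
clock: 10.98
eef_pos: [0.4696, -0.3358, 0.0236]
tool_rot: [-0.05, 0.999, -0.001, 0.002]
ft_force: [3.5, 0.1, 4.8]
grip_width: 0.0442
grasp_force: 62.2
```

Call:
{"name": "jog_arm", "arguments": {"motion": [{"x": 8, "y": 0, "z": 0, "spin": 0, "fingers": 1}, {"x": 16, "y": 0, "z": 0, "spin": 0, "fingers": 1}, {"x": 25, "y": 0, "z": 0, "spin": 0, "fingers": 1}, {"x": 34, "y": 0, "z": 0, "spin": 0, "fingers": 1}, {"x": 42, "y": 0, "z": 0, "spin": 0, "fingers": 1}, {"x": 50, "y": 0, "z": 0, "spin": 0, "fingers": 1}, {"x": 50, "y": 0, "z": 0, "spin": 0, "fingers": 1}, {"x": 50, "y": 0, "z": 0, "spin": 0, "fingers": 1}]}}

```text
clock: 11.98
eef_pos: [0.4192, -0.341, 0.0236]
tool_rot: [-0.05, 0.999, -0.001, 0.001]
ft_force: [1.7, 0.5, 7.9]
grip_width: 0.0443
grasp_force: 62.5
```

```bash
python3 e.py; python3 - <<'E'
from h import *
w=grab('wrist');s=grab('side');sc=grab('scene')
def crop(c,x,y,W,H): return cv2.resize(c['pixels'][y:y+H,x:x+W,::-1],(400,300),interpolation=cv2.INTER_CUBIC)
cv2.imwrite('pics/m5.png',np.vstack([np.hstack([crop(w,0,0,512,384),crop(s,230,135,120,90)]),np.hstack([crop(sc,170,220,120,90),crop(w,180,100,160,120)])]))
E
```

```text
[ 0.41924755 -0.34100997  0.02355287] [-4.95213730e-02  9.98772094e-01 -1.08391508e-03  8.73596839e-04] [-6.82600283e-01  4.96143368e-01 -2.03991192e-01  8.67913183e-01
 -4.44374366e-04 -7.81684262e-01]
0.076 [  8   0  72  81 704] [array([ 317.7, -425.7]), array([20.6, 31.6]), np.float64(60.6)]
0.034 [  8   0  72  81 704] [array([ 307. , -462.2]), array([30.3, 46.5]), np.float64(60.6)]
0.076 [467  59  45 173 909] [array([ 342.9, -249.3]), array([69.8, 20.7]), np.float64(28.1)]
0.034 [467  59  45 173 909] [array([ 344.2, -202.5]), array([102.8,  30.5]), np.float64(28.1)]
0.076 [ 216  243   72   87 1752] [array([ 408.6, -341.7]), array([41.1, 24.5]), np.float64(5.8)]
0.034 [ 216  243   72   87 1752] [array([ 440.9, -338.6]), array([60.5, 36.1]), np.float64(5.8)]
0.076 [466 334  46  50 401] [array([ 473.2, -175.7]), array([15.4, 46.7]), np.float64(63.9)]
0.034 [466 334  46  50 401] [array([536. , -94.1]), array([22.6, 68.8]), np.float64(63.9)]
```

View pics/m5.png

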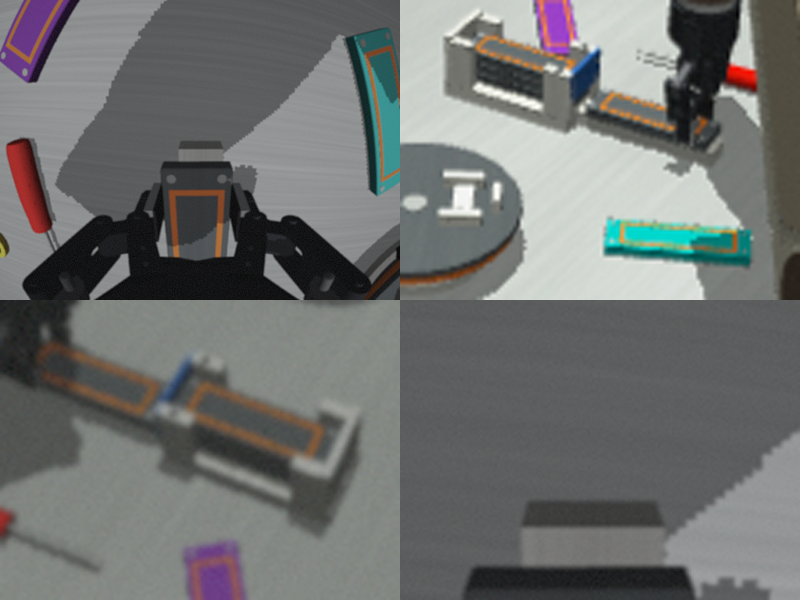

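Cover0 is fully out on the tongue and the stack has settled level, one step down. I release it, rise and measure.

Call:
{"name": "jog_arm", "arguments": {"motion": [{"x": 0, "y": 0, "z": 0, "spin": 0, "fingers": 0.2}, {"x": 0, "y": 0, "z": 0, "spin": 0, "fingers": 0}, {"x": 0, "y": 0, "z": 0, "spin": 0, "fingers": -1}, {"x": 0, "y": 0, "z": 0, "spin": 0, "fingers": -1}, {"x": 0, "y": 0, "z": -40, "spin": 0, "fingers": -1}, {"x": -10, "y": 0, "z": -100, "spin": 0, "fingers": -1}, {"x": -15, "y": 0, "z": -150, "spin": 0, "fingers": -1}, {"x": -15, "y": 0, "z": -180, "spin": 0, "fingers": -1}]}}

```text
clock: 13.18
eef_pos: [0.4339, -0.3389, 0.2047]
tool_rot: [-0.05, 0.999, -0.001, 0.001]
ft_force: [-0.0, -1.2, -0.3]
grip_width: 0.0856
grasp_force: 0.0
```

```bash
python3 e.py
```

```text
[ 0.43388499 -0.33888954  0.20469581] [-4.98298486e-02  9.98757057e-01 -9.17714735e-04  6.97065137e-04] [-6.62820985e-01  3.51141912e-01  8.74217193e-02  1.30482120e+00
 -4.77155875e-04 -7.62522575e-01]
0.076 [118   0  69  71 344] [array([ 296.2, -446.2]), array([28., 79.]), np.float64(60.5)]
0.034 [118   0  69  71 344] [array([ 287.1, -461.8]), array([32.4, 91.3]), np.float64(60.5)]
0.076 [365  58  50 100 367] [array([ 346.9, -210.9]), array([95.8, 27.7]), np.float64(28.2)]
0.034 [365  58  50 100 367] [array([ 345.7, -189.9]), array([110.7,  32. ]), np.float64(28.2)]
0.076 [  0 115  57  42 224] [array([ 405.7, -599.5]), array([27.9, 94.9]), np.float64(14.2)]
0.034 [  0 115  57  42 224] [array([ 413.6, -638.8]), array([ 32.3, 109.7]), np.float64(14.2)]
0.076 [235 148  34 101 906] [array([ 454.6, -336.8]), array([104. ,  31.5]), np.float64(5.9)]
0.034 [235 148  34 101 906] [array([ 470.1, -335.3]), array([120.2,  36.4]), np.float64(5.9)]
0.076 [410 223  39  36  77] [array([ 482.8, -125.9]), array([ 7. , 62.6]), np.float64(49.6)]
0.034 [410 223  39  36  77] [array([502.7, -91.6]), array([ 8.1, 72.3]), np.float64(49.6)]
0.076 [238 294  30  39 309] [array([ 598.1, -322. ]), array([62.9, 34.5]), np.float64(5.3)]
0.034 [238 294  30  39 309] [array([ 635.9, -318.2]), array([72.7, 39.8]), np.float64(5.2)]
0.076 [159 302  24  22  49] [array([ 610.5, -424.9]), array([28.2, 27.1]), np.float64(38.6)]
0.034 [159 302  24  22  49] [array([ 650.2, -437.1]), array([32.6, 31.4]), np.float64(38.6)]
```

Cover0 is at (0.470, -0.335), yaw 5.9°, and the strip size of 120x36 matches. I take it by the middle.

Call:
{"name": "jog_arm", "arguments": {"motion": [{"x": -18, "y": 0, "z": 40, "spin": 0, "fingers": -1}, {"x": -36.4, "y": 0, "z": 90, "spin": 0, "fingers": -1}, {"x": -36.4, "y": 0, "z": 140, "spin": 0, "fingers": -1}, {"x": -36.4, "y": 0, "z": 172, "spin": 0, "fingers": -1}, {"x": -36.4, "y": 0, "z": 183, "spin": 0, "fingers": -1}, {"x": -36.4, "y": 0, "z": 185, "spin": 0, "fingers": -1}, {"x": -36.4, "y": 0, "z": 185, "spin": 0, "fingers": -1}]}}

```text
clock: 14.1
eef_pos: [0.4704, -0.3356, 0.0186]
tool_rot: [-0.05, 0.999, -0.001, 0.001]
ft_force: [0.6, -0.0, 1.0]
grip_width: 0.0853
grasp_force: 0.0
```

Call:
{"name": "jog_arm", "arguments": {"motion": [{"x": 0, "y": 0, "z": 0, "spin": 0, "fingers": 0}, {"x": 0, "y": 0, "z": 0, "spin": 0, "fingers": 0.3}, {"x": 0, "y": 0, "z": 0, "spin": 0, "fingers": 1}, {"x": 0, "y": 0, "z": 0, "spin": 0, "fingers": 1}, {"x": 0, "y": 0, "z": 0, "spin": 0, "fingers": 1}, {"x": 0, "y": 0, "z": 0, "spin": 0, "fingers": 1}]}}

```text
clock: 14.85
eef_pos: [0.4704, -0.3355, 0.0186]
tool_rot: [-0.05, 0.999, -0.001, 0.001]
ft_force: [-0.7, -0.5, 5.4]
grip_width: 0.0444
grasp_force: 63.8
```

Call:
{"name": "jog_arm", "arguments": {"motion": [{"x": 0, "y": 0, "z": -8, "spin": 0, "fingers": 1}, {"x": 0, "y": 0, "z": -30, "spin": 0, "fingers": 1}, {"x": 0, "y": 0, "z": -70, "spin": 0, "fingers": 1}, {"x": 0, "y": 0, "z": -120, "spin": 0, "fingers": 1}, {"x": 0, "y": 0, "z": -170, "spin": 0, "fingers": 1}, {"x": 0, "y": 0, "z": -180, "spin": 0, "fingers": 1}, {"x": 0, "y": 0, "z": -180, "spin": 0, "fingers": 1}]}}

```text
clock: 15.72
eef_pos: [0.4695, -0.3347, 0.1971]
tool_rot: [-0.05, 0.999, 0.0, -0.0]
ft_force: [-0.0, -0.2, -2.7]
grip_width: 0.0443
grasp_force: 63.0
```

```bash
cat > n.py <<'E'
# nest by side/scene/wrist views: bright aluminium/white pieces inside the platter disc
from h import *
import pickle,sys
o=readout.get_obs();print(o['eef_pos'],o['tool_rot'],o['joint_pos'])
c=dict(w=grab('wrist'),s=grab('side'),sc=grab('scene'));pickle.dump(c,open('c6.pkl','wb'))
def crop(c,x,y,W,H): return cv2.resize(c['pixels'][y:y+H,x:x+W,::-1],(400,300),interpolation=cv2.INTER_CUBIC)
cv2.imwrite('pics/m6.png',np.vstack([np.hstack([crop(c['w'],0,0,512,384),crop(c['s'],190,165,88,66)]),np.hstack([crop(c['sc'],230,155,80,60),crop(c['w'],312,0,200,150)])]))
E
python3 n.py
```

```text
[ 0.46945167 -0.33473502  0.19706016] [-4.97537559e-02  9.98761513e-01  6.48977359e-05 -2.33123250e-05] [-6.19458547e-01  4.08522455e-01  1.52319315e-01  1.31471028e+00
  7.28730957e-05 -7.19007163e-01]
```

View pics/m6.png

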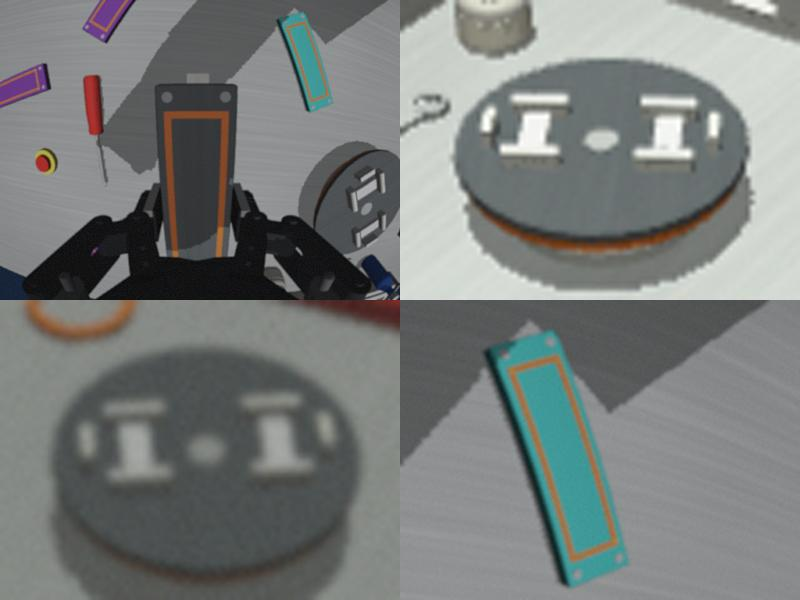

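```bash
cat > p.py <<'E'
from h import *
import pickle
c=pickle.load(open('c6.pkl','rb'))
for n,box,thr in [('s',(200,180,275,207),170),('sc',(240,170,303,197),115)]:
    k=c[n];g=cv2.cvtColor(k['pixels'],cv2.COLOR_RGB2GRAY);x0,y0,x1,y1=box
    z=np.zeros_like(g);z[y0:y1,x0:x1]=(g[y0:y1,x0:x1]>thr)*255
    nl,lab,st,ce=cv2.connectedComponentsWithStats(z)
    Q=[]
    for i in range(1,nl):
        if st[i,4]<5: continue
        p=cast(k,*ce[i],.070)[:2]*1000; print(n,st[i],ce[i].round(1),p.round(1),'hub60',(cast(k,*ce[i],.06)[:2]*1000).round(1))
E
python3 p.py
```

```text
s [200 180  19  27 147] [204.4 187.4] [666.3  16.8] hub60 [676.2   6.9]
s [253 180  22  27 297] [268.2 190.6] [477.4 -95.7] hub60 [ 485.2 -106.9]
s [214 186  13   2  25] [220.2 186.5] [625.5 -18.9] hub60 [634.9 -29.3]
s [243 186  12   3  28] [248.9 186.8] [544.1 -75.1] hub60 [552.6 -86.1]
s [208 188   3   6  13] [208.9 190.5] [641.9  21.3] hub60 [651.5  11.5]
s [212 190  13   9  68] [218.7 194.7] [599.2  20.5] hub60 [608.3  10.6]
s [241 190  13  10  73] [248.1 195.3] [517.  -34.5] hub60 [525.2 -45. ]
s [258 190   2   5  10] [258.5 192. ] [499.5 -69.9] hub60 [507.6 -80.8]
s [231 194   7   4  23] [233.9 195.3] [555.4  -6.6] hub60 [564.  -16.8]
sc [240 170   9  13  52] [242.4 173.6] [451.4 -28.8] hub60 [445.8 -20. ]
sc [292 170  11  27  85] [299.7 177.6] [640.7  53.4] hub60 [637.3  63. ]
sc [251 175  11   3  26] [256.2 176.1] [501.5 -15.8] hub60 [496.5  -6.9]
sc [279 174  11   2  21] [284.2 174.5] [585.6  40.5] hub60 [581.5  50. ]
sc [252 179  12  12  80] [256.9 185.5] [526.5 -55.5] hub60 [521.8 -47.1]
sc [281 178  11  11  79] [285.2 183.8] [6.092e+02 4.000e-01] hub60 [605.4   9.4]
sc [294 178   3   6  15] [294.9 180.3] [631.7  32.5] hub60 [628.2  41.9]
sc [246 180   3   6  17] [247.1 182.4] [488.7 -58.9] hub60 [483.5 -50.6]
sc [268 183   6   4  20] [270.8 184.6] [566.6 -27.8] hub60 [562.3 -19. ]
sc [240 191   1   6   6] [240.  193.5] [ 494.7 -116.9] hub60 [ 489.5 -109.2]
```

The side and scene views agree: nest centre (0.5635, -0.018), yaw 32.6° (end-stop spacing 169 mm over midlines, as it must be; hub agrees). I move over it, spin -27°.

Call:
{"name": "jog_arm", "arguments": {"motion": [{"x": -20, "y": 45, "z": 0, "spin": -5, "fingers": 1}, {"x": -40, "y": 95, "z": 0, "spin": -10, "fingers": 1}, {"x": -62, "y": 150, "z": 0, "spin": -15, "fingers": 1}, {"x": -85, "y": 205, "z": 0, "spin": -20, "fingers": 1}, {"x": -105, "y": 260, "z": 0, "spin": -25, "fingers": 1}, {"x": -120, "y": 295, "z": 15, "spin": -26.9, "fingers": 1}, {"x": -125, "y": 306, "z": 40, "spin": -26.9, "fingers": 1}, {"x": -125, "y": 306, "z": 50, "spin": -26.9, "fingers": 1}]}}

```text
clock: 16.88
eef_pos: [0.5615, -0.0168, 0.1438]
tool_rot: [-0.282, 0.959, 0.001, -0.003]
ft_force: [-0.0, -1.5, -1.7]
grip_width: 0.0444
grasp_force: 62.9
```

Call:
{"name": "jog_arm", "arguments": {"motion": [{"x": 0, "y": 0, "z": 0, "spin": 0, "fingers": 1}, {"x": 0, "y": 0, "z": 0, "spin": 0, "fingers": 1}]}}

```text
clock: 17.12
eef_pos: [0.5638, -0.019, 0.1478]
tool_rot: [-0.28, 0.96, -0.0, 0.0]
ft_force: [-0.8, -0.8, -2.1]
grip_width: 0.0444
grasp_force: 62.9
```

```bash
python3 n.py; python3 - <<'E'
from h import *
import pickle
c=pickle.load(open('c6.pkl','rb'));w=c['w']
v=cv2.resize(w['pixels'][:,100:412,::-1],(487,600),interpolation=cv2.INTER_CUBIC)
v2=cv2.resize(c['s']['pixels'][165:225,190:278,::-1],(313,213));v3=cv2.resize(c['sc']['pixels'][155:215,230:310,::-1],(313,235))
cv2.imwrite('pics/m7.png',np.hstack([v,np.vstack([v2,v3,np.zeros((600-448,313,3),np.uint8)])]))
E
```

```text
[ 0.56377855 -0.01899632  0.14780266] [-2.79932231e-01  9.60019712e-01 -1.63138934e-04  2.69777341e-04] [-3.36057013e-02  4.13375870e-01  2.79184935e-02  1.18472453e+00
 -1.41630128e-04 -6.01052809e-01]
```

View pics/m7.png

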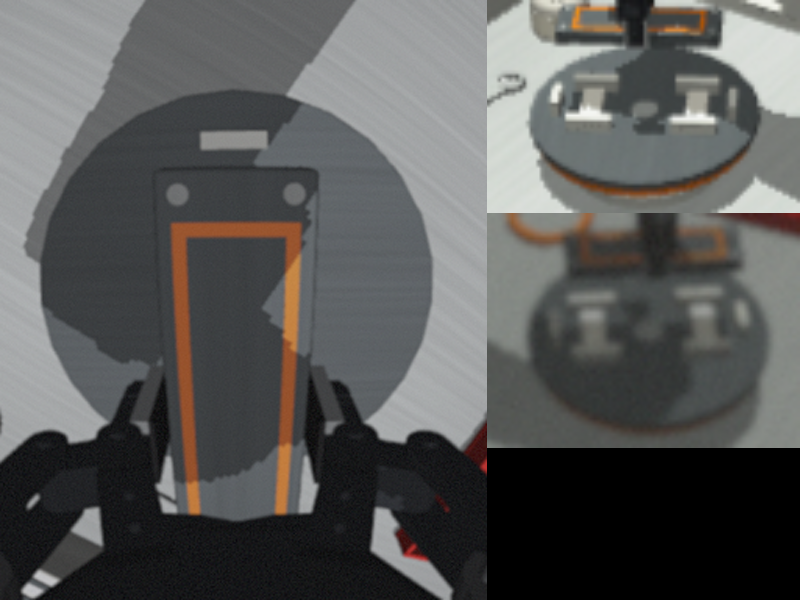

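```bash
python3 - <<'E'
from h import *
import pickle
c=pickle.load(open('c6.pkl','rb'));w=c['w'];k=w['pixels'];g=cv2.cvtColor(k,cv2.COLOR_RGB2GRAY)
z=np.zeros_like(g);z[78:102,220:280]=(g[78:102,220:280]>120)*255
nl,lab,st,ce=cv2.connectedComponentsWithStats(z)
o=readout.get_obs();M=R.from_quat(o['tool_rot']).as_matrix()
for i in range(1,nl):
    if st[i,4]<100: continue
    print(st[i])
    P=np.array([cast(w,x,y,.077,True) for y,x in np.argwhere(lab==i)])
    L=(P-o['eef_pos'])@M*1000
    print(cv2.minAreaRect(L[:,:2].astype(np.float32)), L[:,:2].min(0),L[:,:2].max(0))
# platter outline centre: threshold vs table fails in shade; front cover corners
for u,v in [(155,170),(318,170)]:
    p=cast(w,u/1.5625+100-.5+.5,v/1.5625,.147+.014-.001,True); print(((p-o['eef_pos'])@M*1000).round(1))
E
```

```text
[229  84  42  12 451]
((84.24600219726562, -1.2730836868286133), (28.83038330078125, 7.871195316314697), 89.90435028076172) [ 80.3344768  -15.68308136] [88.20562431 13.14865987]
[ 74.3 -22.7 -11.8]
[ 74.3  22.6 -11.8]
```

The end stop's inner face is 80.3 mm ahead of the tool and square, with lateral offset ~1 mm, so the fit is good. Lowering.

Call:
{"name": "jog_arm", "arguments": {"motion": [{"x": 0, "y": -0.5, "z": 25, "spin": 0, "fingers": 1}, {"x": 0, "y": -0.5, "z": 45, "spin": 0, "fingers": 1}, {"x": 0, "y": -0.5, "z": 60, "spin": 0, "fingers": 1}, {"x": 0, "y": -0.5, "z": 70, "spin": 0, "fingers": 1}, {"x": 0, "y": -0.5, "z": 76, "spin": 0, "fingers": 1}, {"x": 0, "y": -0.5, "z": 76, "spin": 0, "fingers": 1}]}}

```text
clock: 18.02
eef_pos: [0.5638, -0.0184, 0.0712]
tool_rot: [-0.281, 0.96, 0.0, -0.0]
ft_force: [-0.9, 1.1, -1.3]
grip_width: 0.0445
grasp_force: 63.0
```

Already 4–5 mm above the rests, between the rails (tops at 77), with no contact.

Call:
{"name": "jog_arm", "arguments": {"motion": [{"x": 0, "y": 0, "z": 2, "spin": 0, "fingers": 1}, {"x": 0, "y": 0, "z": 4, "spin": 0, "fingers": 1}, {"x": 0, "y": 0, "z": 4, "spin": 0, "fingers": 1}]}}

```text
clock: 18.4
eef_pos: [0.5638, -0.0184, 0.0673]
tool_rot: [-0.281, 0.96, 0.0, 0.0]
ft_force: [0.3, -0.9, -1.7]
grip_width: 0.0445
grasp_force: 62.9
```

Call:
{"name": "jog_arm", "arguments": {"motion": [{"x": 0, "y": 0, "z": 1, "spin": 0, "fingers": 1}, {"x": 0, "y": 0, "z": 1, "spin": 0, "fingers": 1}]}}

```text
clock: 18.65
eef_pos: [0.564, -0.0184, 0.0666]
tool_rot: [-0.281, 0.96, -0.0, 0.0]
ft_force: [-1.1, 0.4, 0.1]
grip_width: 0.0449
grasp_force: 63.1
```

Call:
{"name": "jog_arm", "arguments": {"motion": [{"x": 0, "y": 0, "z": 0, "spin": 0, "fingers": 0.3}, {"x": 0, "y": 0, "z": 0, "spin": 0, "fingers": 0.1}, {"x": 0, "y": 0, "z": 0, "spin": 0, "fingers": -0.3}, {"x": 0, "y": 0, "z": 0, "spin": 0, "fingers": -0.6}, {"x": 0, "y": 0, "z": 0, "spin": 0, "fingers": -0.6}, {"x": 0, "y": 0, "z": -20, "spin": 0, "fingers": -0.6}, {"x": 0, "y": 0, "z": -60, "spin": 0, "fingers": -0.6}, {"x": 0, "y": 0, "z": -100, "spin": 0, "fingers": -1}]}}

```text
clock: 19.65
eef_pos: [0.5635, -0.0184, 0.167]
tool_rot: [-0.281, 0.96, 0.0, -0.0]
ft_force: [1.1, 0.4, -0.1]
grip_width: 0.084
grasp_force: 0.0
```

Call:
{"name": "jog_arm", "arguments": {"motion": [{"x": 0, "y": 0, "z": -20, "spin": 0, "fingers": -1}, {"x": 0, "y": 0, "z": -20, "spin": 0, "fingers": -1}, {"x": 0, "y": 0, "z": -20, "spin": 0, "fingers": -1}]}}

```text
clock: 20.02
eef_pos: [0.5632, -0.0184, 0.1851]
tool_rot: [-0.281, 0.96, 0.0, -0.001]
ft_force: [0.4, 1.3, -1.0]
grip_width: 0.085
grasp_force: 0.0
```

```bash
python3 - <<'E'
from h import *
o=readout.get_obs();M=R.from_quat(o['tool_rot']).as_matrix()
w=grab('wrist');s=grab('side');sc=grab('scene')
def crop(c,x,y,W,H): return cv2.resize(c['pixels'][y:y+H,x:x+W,::-1],(400,300),interpolation=cv2.INTER_CUBIC)
cv2.imwrite('pics/m8.png',np.vstack([np.hstack([crop(w,0,0,512,384),crop(s,190,165,88,66)]),np.hstack([crop(s,230,135,120,90),crop(s,110,220,108,81)])]))
h=cv2.cvtColor(w['pixels'],cv2.COLOR_RGB2HSV);k=cv2.inRange(h,(5,120,50),(22,255,255))
nl,lab,st,ce=cv2.connectedComponentsWithStats(k)
for i in range(1,nl):
    if st[i,4]<150: continue
    P=np.array([cast(w,x,y,.082,True) for y,x in np.argwhere(lab==i)]);L=(P-o['eef_pos'])@M*1000
    print(st[i],cv2.minAreaRect(L[:,:2].astype(np.float32)),P.mean(0))
E
```

```text
[ 407   72   58   70 1214] ((80.46842956542969, 173.51145935058594), (69.4680404663086, 66.23704528808594), 84.41065979003906) [0.40240393 0.0831704  0.082     ]
[  0  74  17  73 166] ((86.81966400146484, -258.2140808105469), (81.23371887207031, 3.9036951065063477), 27.12995147705078) [ 0.62604613 -0.28293837  0.082     ]
[ 229  121   44  130 1504] ((-0.9692306518554688, -0.5830879211425781), (36.27098083496094, 119.124755859375), 89.83175659179688) [ 0.55994684 -0.02143408  0.082     ]
```

View pics/m8.png

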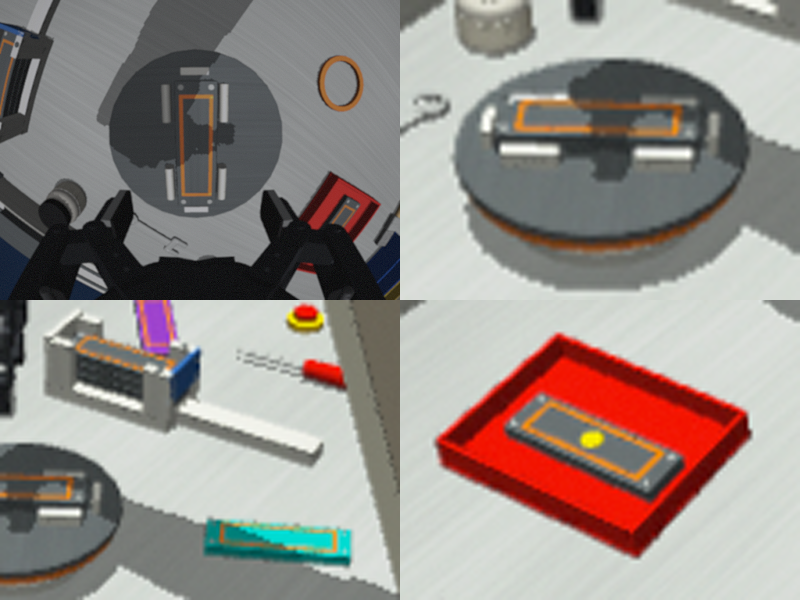

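The drawn cover lies between all rails and stops, centred and level. The stack is settled, misfed is flat in the tray, and the arm is clear.

```bash
python3 -c "
from workcell import bot
print(bot.job_done())"
```

```text
the job is handed in; nothing more can be done
None
```

I handed the job in at about 20 s of robot time, and no verdict came back; in the last pictures misfed lies flat in the tray, the drawn cover is in the nest, and the other three sit level in the magazine one step lower.

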